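Clamp a tea brick in the pump-lever brick clamp and hold it

TASK

Lay the rectangular tea brick flat on the clamp's wooden bed, lengthwise and centred between the jaw pad and the fence, let go of it, and pump the clamp's lever with full strokes, down to its stop and back up, until the pad has pushed the brick against the fence. On the last stroke press only until the pad's spring is about half squeezed (never so far that it nearly bottoms out, which would crush the tea), and finish holding the lever down there, because the clamp slackens when it is let go. Move the jaw only with the lever and leave the round tea cake, the tea pick, the shaker and the cup stack where they stand.

Things in the scene. Friction and masses are not known exactly. Their poses are not given: they have to be found in the camera images.
- clamp: Tea-brick clamp, fixed to the counter: base plate 390 x 100 mm, pump lever at one end, wooden bed and steel fence at the other. Origin on the counter; +x from lever end to fence, +y left of that, +z up. In this frame (mm): bed x 57 to 197, y -45 to 45, top z 30; fence face x 197, fence top z 74; a rack bar with the jaw slides along x at y 0, z 33 to 67
- pivot (a point): middle of the lever's pivot axle (along the clamp's y), at x -30, y 0, z 118 mm in the clamp frame, between two steel cheeks 34 mm long that reach y -23 and 23 and z 131
- nest (a point): point on the bed's top surface (z 30 mm) directly under the middle of the brick when the brick lies lengthwise along the clamp, centred, with its end against the fence: 40 mm from the fence face; axes as the clamp's
- pad_face (a point): middle of the front face of the rubber jaw pad (10 x 50 x 32 mm, centre 50 mm above the counter), which faces the fence; at joint jaw = 0 and joint pad = 0 it is 130 mm from the fence face
- paddle (a point): middle of the upper face of the lever's black pressing paddle (46 mm along the lever, 56 across, 10 thick). In the clamp frame, with lever value q and e = 0.25 - q, it is at y 0, x = -30 - 113 cos e + 8 sin e, z = 118 + 113 sin e + 8 cos e (mm): 154 mm high at rest, 98 at the stop
- lever (a joint): pump lever, rad: 0 = up at rest, 0.5 = down on its stop; a spring lifts it. Pressing drives a pawl that pushes the jaw to the fence, 4 mm per 0.1 rad, after 0 to 0.15 rad idle until it catches a 6 mm tooth; on the way up the jaw stays. A full stroke gains 14 to 20 mm. Pressing takes about 4 to 6 N with the jaw free, to 13 N with the spring squeezed
- jaw (a joint): travel of the rack and jaw toward the fence, m: 0 = fully back; starts 0 to 0.02. A light friction brake (5 N) keeps it where it is, so when the pad spring pushes harder than that the jaw creeps back once the lever is let go. The pad meets a brick lying against the fence at jaw = 0.050
- pad (a joint): how far the rubber pad is pushed back on its spring toward the jaw head, m: 0 = free, 0.024 = bottomed out; the spring gives 1 N per mm, so this value is the clamping force. The bare guide rods between pad and jaw head show it: 24 mm long when free
- brick: rectangular pressed-tea brick, dark brown, 80 (x) x 50 (y) x 36 (z) mm, about 0.15 kg, lying flat; origin at the centre of its underside, x along its length
- cake: Round pressed tea cake, disc of diameter 80, height 28, not the brick (mm); bystander, leave it alone
- shaker: Metal drinks shaker, greatest diameter 84, height 178 (mm); bystander, leave it alone
- cups: Stack of nested white plastic cups, diameter 91, height 135 (mm); bystander, leave it alone
- pick: Tea pick with a wooden handle, 160 long, lying flat (mm); bystander, leave it alone
Things that resemble listed ones, but are neither listed nor needed, are in the scene too. Leave any turquoise look-alike of the brick alone.

How it is judged:
By the outcome, as a careful person would: the job done as asked, in the order asked, and still so for the second after the job is handed in, while the arm keeps its last pose, push and grip.
It also fails if it takes over 61 s, if anything falls off the work surface, if the arm or the gripper's body presses on something with over 40 N, if the wrist force passes 120 N, or if a joint passes its speed limit or range.

ROBOT

A 6-joint arm with a two-finger parallel gripper is mounted at the origin on the work surface. World frame = base frame: x ahead of the robot, y to its left, z up, the work surface at z = 0. Lengths are in m, angles in rad, forces in N, time in s.
With the tool pointing down it reaches from about 0.325 to 0.9 m from the base axis. Payload 6.1 kg.
Tool frame: the origin (TCP) lies on the centre line of the jaws, within the pads' length; the fingertips stand 25 mm ahead of it and the grasp point (between the pads) lies 6 mm ahead of it; z points along the fingers, y is the direction in which the jaws open and shut (so a half turn about z gives the same grasp; the last joint's range is limited). The gripper opens to 85 mm and grips with 20 to 120 N. Pads are 22 mm wide; open, the fingers measure 114 mm over their backs; the gripper's body (76 mm by 85 mm) begins 54 mm behind the grasp point. The pads swing forward as they close: fully open they stand 13 mm farther back than shut.
Start: joints at [0.991, 0.22, 1.526, -0, 1.395, -0.126], TCP at [0.274, 0.562, 0.256] pointing down, gripper open.
Joint ranges: [-2.98, 2.98], [-0.91, 2.08], [0.09, 2.57], [-1.24, 4.39], [0.2, 2.65], [-2.68, 2.68]. Speed limits (rad/s): [2.57, 2.57, 3.01, 3.14, 3.14, 3.14].

INTERFACE

Orientations are given as a 3x3 rotation matrix whose columns are the frame's x, y, z axes.
In Python, from station import bot gives the robot as it stands.
- The arm moves only by the shell command python3 -m handwheel 'ROWS' [OPENING] [FORCE]. ROWS is JSON, a list of rows, each a list of 4 numbers: the shift along the world's x, y, z as a fraction of full scale, then the turn about the world's z as a fraction of full scale. A call has exactly 5 rows; each row shifts and turns the pose as measured when the row begins; what a row does not reach is not made up. Full scale, the value 1, is 100 mm for a shift and 180 degrees for a turn. A row lasts 1/10 s, in which the tool goes at most 50 mm and 8.59 degrees, less where a joint would pass 70% of its speed; a pose out of reach is approached as far as the arm can. A call with a number of a shift or a turn outside -1 to 1 is refused whole. A call with a gripper value outside its range is refused whole. OPENING is the opening, from -1 (shut) to 1 (fully open), set as the call begins (- or left out, the last holds). The fingers move at their own pace and stop on an object; FORCE is the grip in N (left out, the last holds). Time passes only in rows, so rows that do not move let the fingers close, or fill a call up. It gives the time, the measured TCP pose, the force and the opening at its end, in the units of the state.
- bot.state(): the state, without advancing time (a new reading comes with each control period).
- bot.capture(name): name is "scene" or "top" or "wrist"; returns a dict with "image" (480x640x3 uint8, red, green, blue), "fx", "fy", "cx", "cy" (pixels), "R" (3x3) and "t" (3): a world point X has camera coordinates R X + t. Camera axes: x right, y down, z forward; pixel columns grow to the right and rows downward; lengths in m; the calibration is good to about 2 mm. A picture is of the moment at which its call begins. There is no depth.
- bot.sign_off(): hands the job in, once; it reports no verdict.
The state is a dict: "time": time; "joint_positions": joint angles; "joint_vel": joint speeds; "joint_torque": joint torques, N m; "tool_pos": TCP position; "eef_rot": TCP orientation; "ft_force": force on the tool from outside, world axes, zero at the start; "ft_torque": the same for the moment, N m; "gripper_width": finger opening in m.
Only numpy, scipy, OpenCV 4.12 (cv2) and the standard library are available. Lean on these libraries where they do the work, as an engineer would, in place of code of your own. Each camera call takes 0.05 s, during which the arm holds its last target.

## Working session

There is one attempt and no reset: what is moved stays moved. The work goes in short steps, Python scripts to look and compute and a shell command to move; the robot and the scene stay as the last step left them, time stands still between calls to the robot, and variables do not carry over. Pictures are saved under pics/ and viewed, and the job is handed in when it is done.

```bash
mkdir -p pics; ls; python3 - <<'E'
from station import bot
import cv2,numpy as np
s=bot.state();print(s)
for n in ["scene","top","wrist"]:
    c=bot.capture(n);cv2.imwrite(f"pics/{n}0.png",c["image"][:,:,::-1])
    print(n,c["fx"],c["fy"],c["cx"],c["cy"],np.round(c["R"],4).tolist(),np.round(c["t"],4).tolist())
E
```

```text
pics
{'time': 0.0, 'joint_positions': array([ 9.90878279e-01,  2.21225127e-01,  1.52763585e+00, -2.24390795e-05,
        1.39468553e+00, -1.26112271e-01]), 'joint_vel': array([-0.00026837,  0.00075537, -0.00245425, -0.00138465,  0.00104086,
       -0.00120653]), 'joint_torque': array([-1.60689477e-03, -4.96896350e+01, -3.89394057e+01, -3.87413502e-04,
        1.13061012e-02,  5.29233319e-06]), 'tool_pos': array([0.27369836, 0.56125723, 0.25518671]), 'eef_rot': array([[-8.98786818e-01,  4.38384703e-01, -1.05214453e-03],
       [ 4.38385909e-01,  8.98785338e-01, -1.64651882e-03],
       [ 2.23843411e-04, -1.94111475e-03, -9.99998091e-01]]), 'ft_force': array([-0.174762  ,  0.1613797 ,  0.08963916]), 'ft_torque': array([ 0.02037929, -0.08147571, -0.05477499]), 'gripper_width': 0.08558693728189484}
scene 524.5546906941216 524.5546906941216 314.24592862691975 240.55909210118665 [[-0.8931, 0.4499, 0.0016], [0.3171, 0.6321, -0.707], [-0.3191, -0.6309, -0.7072]] [0.4489, -0.0373, 1.4749]
top 474.425782330246 474.425782330246 314.0569166443933 236.22989948130635 [[-0.0121, -0.9998, -0.0155], [-0.9923, 0.0139, -0.1227], [0.1229, 0.0139, -0.9923]] [-0.0137, 0.4816, 1.082]
wrist 352.3201600081012 352.3201600081012 318.7562179769372 237.12905190756263 [[0.4377, 0.8991, -0.0017], [0.8507, -0.4135, 0.3246], [0.2912, -0.1435, -0.9458]] [-0.6237, -0.0436, 0.3809]
```

View pics/scene0.png

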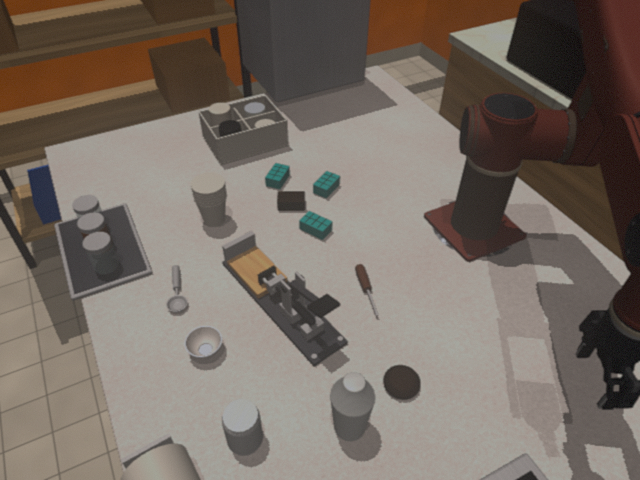

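View pics/top0.png

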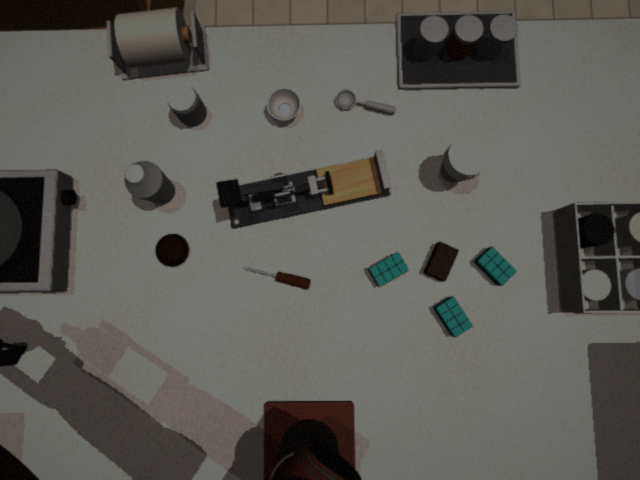

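View pics/wrist0.png

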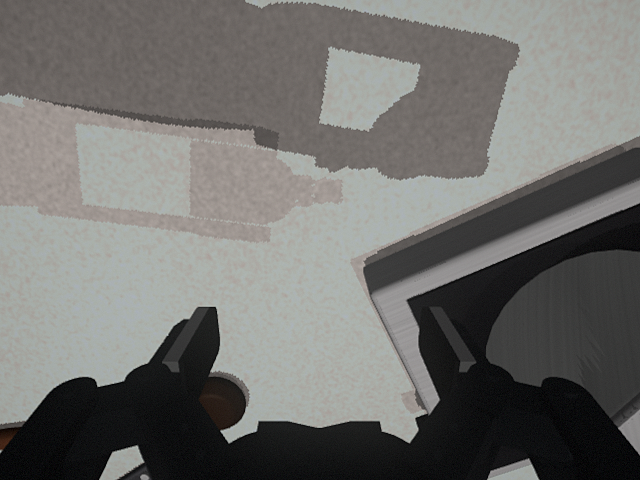

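Top view: the dark brick is at about (441,262) among turquoise look-alikes, and the clamp runs from (225,195) to (388,172). I'll zoom in to measure.

```bash
python3 - <<'E'
import cv2
a=cv2.imread("pics/top0.png");
def z(im,x0,x1,y0,y1,k,n):
    c=im[y0:y1,x0:x1];c=cv2.convertScaleAbs(c,alpha=1.6,beta=15);cv2.imwrite("pics/"+n,cv2.resize(c,None,fx=k,fy=k,interpolation=cv2.INTER_CUBIC))
z(a,210,400,140,235,4,"tclamp.png")
z(a,410,490,230,300,8,"tbrick.png")
b=cv2.imread("pics/scene0.png");z(b,210,360,225,370,4,"sclamp.png")
E
```

```text
(no output)
```

View pics/tclamp.png

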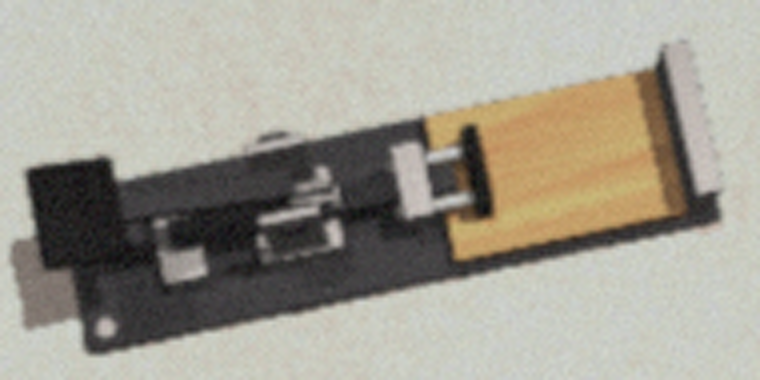

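View pics/tbrick.png

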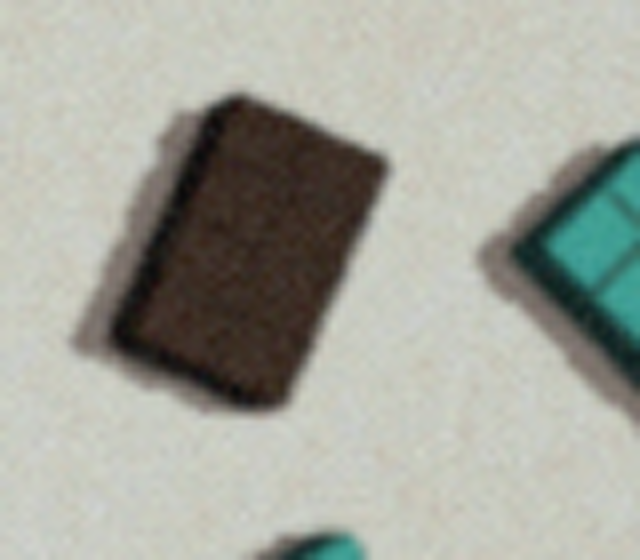

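View pics/sclamp.png

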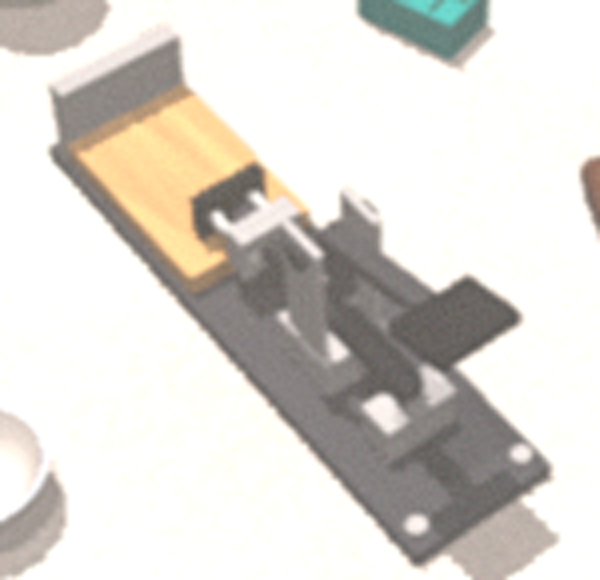

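```bash
cat > h.py <<'E'
import numpy as np,cv2
from station import bot
from scipy.optimize import least_squares,minimize
def proj(c,P):
    q=np.asarray(P)@np.array(c["R"]).T+np.array(c["t"]);return np.c_[c["fx"]*q[:,0]/q[:,2]+c["cx"],c["fy"]*q[:,1]/q[:,2]+c["cy"]]
def pose(p,P):
    c,s=np.cos(p[2]),np.sin(p[2]);P=np.asarray(P,float)/1000
    return np.c_[p[0]+c*P[:,0]-s*P[:,1],p[1]+s*P[:,0]+c*P[:,1],P[:,2]+(p[3] if len(p)>3 else 0)]
def boxc(lx,ly,h): return np.array([[x,y,z] for x in(-lx/2,lx/2) for y in(-ly/2,ly/2) for z in(0,h)])
def maskfit(c,m,p0,P):
    K=8
    ys,xs=np.nonzero(m);x0,x1,y0,y1=xs.min()-12,xs.max()+12,ys.min()-12,ys.max()+12
    M=cv2.resize(m[y0:y1,x0:x1].astype(np.float32),None,fx=K,fy=K,interpolation=cv2.INTER_LINEAR)
    def f(p):
        u=(proj(c,pose(p,P))-[x0,y0]+0.5)*K-0.5
        h=cv2.convexHull(u.astype(np.float32));r=np.zeros(M.shape,np.float32)
        cv2.fillConvexPoly(r,np.round(h*16).astype(np.int32),1,shift=4)
        return np.abs(r-M).sum()/K/K
    b=None
    for d in (0,.3,-.3):
        r=minimize(f,np.add(p0,[0,0,d]),method="Nelder-Mead",options=dict(initial_simplex=np.add(p0,[0,0,d])+np.array([[0,0,0],[.01,0,0],[0,.01,0],[0,0,.15]]),xatol=1e-5,fatol=.01,maxiter=400))
        if b is None or r.fun<b.fun:b=r
    return b.x,b.fun,m.sum()
E
python3 - <<'E'
from h import *
T=bot.capture("top");S=bot.capture("scene")
tp=[((57,45,30),(316.25,169.25)),((57,-45,30),(323.75,205.5)),((197,-45,30),(381.25,193.75)),((-137.5,0,150),(229,193))]
sp=[((57,45,30),(258,297.5)),((57,-45,30),(287,278.3)),((197,45,30),(228.3,261.8)),((197,-45,30),(257,247.5))]
def f(p,w=3):
    o=[]
    for c,L in((T,tp),(S,sp)):
        if (c is T and w&1) or (c is S and w&2): o.append((proj(c,pose(p,[a for a,_ in L]))-[b for _,b in L]).ravel())
    return np.concatenate(o)
for w in(3,1,2):
    r=least_squares(f,[.48,0,-1.5],args=(w,));print(w,r.x,np.round(r.fun,1))
for c,n,roi in((T,"top",(410,490,230,300)),(S,"scene",(270,312,183,218))):
    im=c["image"].astype(int);m=np.zeros(im.shape[:2],bool);x0,x1,y0,y1=roi
    sub=im[y0:y1,x0:x1]; mm=(sub.max(2)<75)&(sub[:,:,0]>=sub[:,:,1]-4)
    n_,l,st,_=cv2.connectedComponentsWithStats(mm.astype(np.uint8));k=1+np.argmax(st[1:,4]);m[y0:y1,x0:x1]=l==k
    cv2.imwrite(f"pics/m_{n}.png",cv2.resize(m[y0:y1,x0:x1].astype(np.uint8)*255,None,fx=6,fy=6,interpolation=0))
    print(n,maskfit(c,m.astype(np.uint8),[.45,-.27,.4],boxc(80,50,36)))
E
```

```text
3 [ 0.58797043  0.02360431 -1.37511613] [-1.5 -0.4 -1.2 -0.3 -0.7 -0.8 -0.6 -0.  -0.3 -2.7  1.  -0.9 -1.  -0.7
 -0.2 -1.9]
1 [ 0.58725406  0.02134315 -1.38141083] [-0.4 -0.  -0.3  0.1  0.3  0.   0.4 -0.1]
2 [ 0.5906527   0.02867359 -1.38285869] [-0.4 -1.   1.1  0.9 -0.8  0.6  0.1 -0.5]
top (array([ 0.41897139, -0.31187325,  2.67701052]), np.float64(107.2288818359375), np.uint64(985))
scene (array([ 0.41988708, -0.31511658, -0.41617798]), np.float64(79.5201416015625), np.uint64(499))
```

```bash
python3 - <<'E'
from h import *
T=bot.capture("top")
for p in ([.419,-.312,2.677],[.4195,-.314,-.42],[.5873,.0213,-1.381]):
  im=T["image"].copy()
a=cv2.resize(cv2.convertScaleAbs(T["image"][230:300,410:490],alpha=1.6,beta=15),None,fx=7,fy=7,interpolation=2)
u=(proj(T,pose([.419,-.312,2.677],boxc(80,50,36)))-[410,230]+.5)*7
for q in u: cv2.circle(a,tuple(int(v) for v in q),4,(255,0,0),-1)
cv2.imwrite("pics/chk.png",np.hstack([a[:,:,::-1]]))
E
```

```text
(no output)
```

View pics/chk.png

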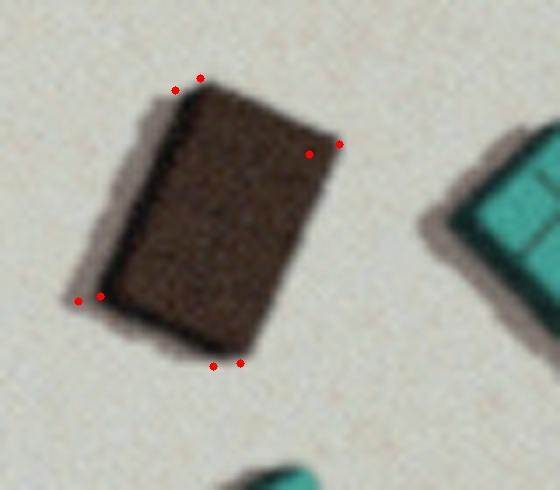

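View pics/m_scene.png

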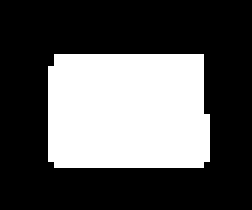

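```bash
python3 -m handwheel '[[0.08,-0.5,0,0],[0.08,-0.5,0,0],[0.08,-0.5,0,0],[0.08,-0.5,0,0],[0.08,-0.5,0,0]]' 1 40; python3 -m handwheel '[[0.08,-0.5,0,0],[0.08,-0.5,0,0],[0.08,-0.5,0,0],[0.08,-0.5,0,0],[0.08,-0.5,0,0]]'
```

```text
time: 0.8
tool_pos: [0.3113, 0.3146, 0.2521]
eef_rot: [[-0.902, 0.431, -0.003], [0.431, 0.902, -0.003], [0.001, -0.004, -1.0]]
ft_force: [0.9, 0.1, 0.7]
gripper_width: 0.0853
time: 1.3
tool_pos: [0.3487, 0.0674, 0.253]
eef_rot: [[-0.904, 0.427, 0.003], [0.427, 0.904, -0.002], [-0.004, -0.001, -1.0]]
ft_force: [1.6, 0.7, -0.2]
gripper_width: 0.0853
```

```bash
python3 -m handwheel '[[0.09,-0.5,0,0],[0.09,-0.5,0,0],[0.09,-0.5,0,0],[0.09,-0.5,0,0],[0.09,-0.5,0,0]]'; python3 -m handwheel '[[0.1,-0.5,0,0],[0.1,-0.5,0,0],[0.05,-0.3,0,0],[0,0,0,0],[0,0,0,0]]'
python3 - <<'E'
from h import *
c=bot.capture("wrist");s=bot.state();print(s["tool_pos"])
im=np.ascontiguousarray(c["image"][:,:,::-1])
cv2.imwrite("pics/w1.png",im)
for p,col in(([.4195,-.313,-.44],(0,0,255)),):
    for q in proj(c,pose(p,boxc(80,50,36))): cv2.circle(im,tuple(int(round(v)) for v in q),3,col,-1)
cv2.imwrite("pics/w1o.png",im)
E
```

```text
time: 1.8
tool_pos: [0.3908, -0.1796, 0.2552]
eef_rot: [[-0.904, 0.428, 0.012], [0.428, 0.904, -0.005], [-0.013, 0.001, -1.0]]
ft_force: [1.2, 0.0, -0.4]
gripper_width: 0.0854
time: 2.3
tool_pos: [0.4137, -0.315, 0.255]
eef_rot: [[-0.9, 0.436, 0.013], [0.436, 0.9, -0.006], [-0.015, 0.0, -1.0]]
ft_force: [-0.3, -0.3, -0.2]
gripper_width: 0.0853
[ 0.41369056 -0.31470353  0.25499833]
```

View pics/w1o.png

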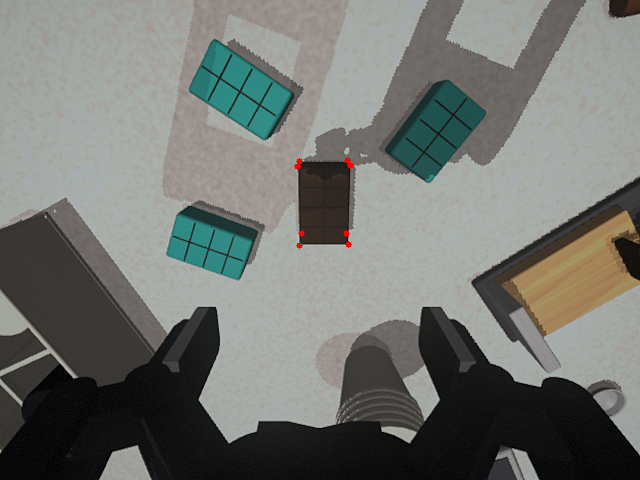

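```bash
python3 - <<'E'
from h import *
c=bot.capture("wrist")
im=c["image"].astype(int)
x0,x1,y0,y1=280,370,145,262
sub=im[y0:y1,x0:x1];mm=(sub[:,:,1]<60)
n_,l,st,_=cv2.connectedComponentsWithStats(cv2.morphologyEx(mm.astype(np.uint8),cv2.MORPH_CLOSE,np.ones((5,5))));k=1+np.argmax(st[1:,4])
m=np.zeros(im.shape[:2],np.uint8);m[y0:y1,x0:x1]=l==k
cv2.imwrite("pics/mw.png",cv2.resize(m[y0:y1,x0:x1]*255,None,fx=4,fy=4))
p,f,n=maskfit(c,m,[.4195,-.313,-.44],boxc(80,50,36));print(p,f,n)
s=bot.state();print(s["tool_pos"],np.degrees(np.arctan2(s["eef_rot"][1,1],s["eef_rot"][0,1])),np.degrees(p[2]+np.pi/2))
E
```

```text
[ 0.42025435 -0.31318152 -0.45035049] 235.1678466796875 4068
[ 0.41384319 -0.31406945  0.25519857] 64.2109449986231 64.19681765447652
```

View pics/mw.png

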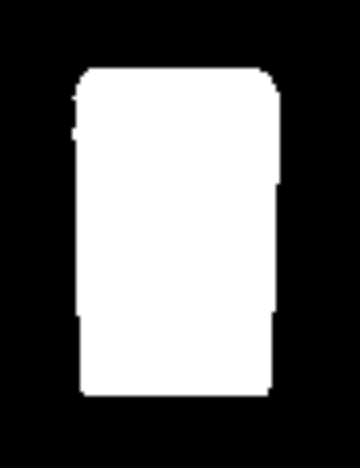

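```bash
python3 -m handwheel '[[0.06,0.01,-0.4,0],[0,0,-0.4,0],[0,0,-0.4,0],[0,0,-0.3,0],[0,0,-0.2,0]]'; python3 - <<'E'
from h import *
s=bot.state();print(s["tool_pos"])
c=bot.capture("wrist");cv2.imwrite("pics/w2.png",c["image"][:,:,::-1])
E
```

```text
time: 2.9
tool_pos: [0.4235, -0.308, 0.0875]
eef_rot: [[-0.904, 0.427, 0.025], [0.427, 0.904, -0.016], [-0.029, -0.004, -1.0]]
ft_force: [0.0, 1.3, -1.0]
gripper_width: 0.0854
[ 0.42348048 -0.30802624  0.08747889]
```

View pics/w2.png

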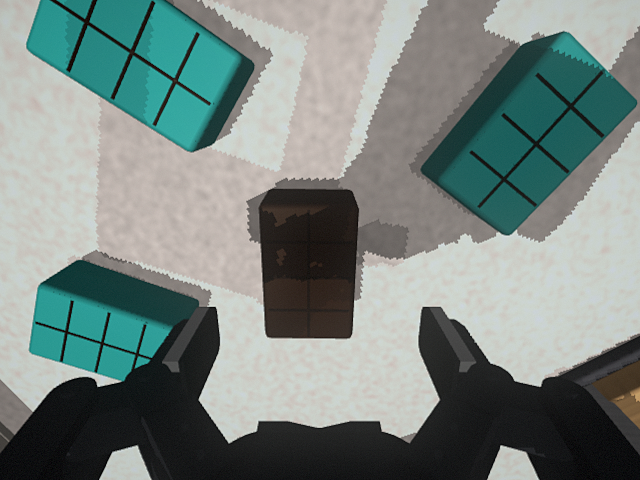

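The brick is at (310,265), between the fingers. The left turquoise block is near the left finger, so I'll check the clearance in the tool frame before going lower.

```bash
python3 - <<'E'
from h import *
s=bot.state();R=s["eef_rot"];p=s["tool_pos"]
c=bot.capture("wrist")
Rc=np.array(c["R"]);t=np.array(c["t"])
def bp(u,v,z):
    d=Rc.T@np.array([(u-c["cx"])/c["fx"],(v-c["cy"])/c["fy"],1]);o=-Rc.T@t
    return o+d*(z-o[2])/d[2]
C=np.array([.4202,-.3132,.036])
ax=np.array([R[0,0],R[1,0]]);ay=np.array([R[0,1],R[1,1]])
for n,u,v in(("L upright",200,315),("L bot",128,380),("L topleft",35,285),("R left",422,172),("R bottom",508,234),("brick tl",265,225),("brick br",352,335)):
    X=bp(u,v,.036)[:2]-C[:2];print(n,"along tool x %.1f y %.1f"%(1000*X@ax,1000*X@ay))
print("tcp rel", 1000*(p-C)[:2]@ax,1000*(p-C)[:2]@ay)
E
```

```text
L upright along tool x -18.9 y -57.9
L bot along tool x -63.3 y -105.3
L topleft along tool x -0.8 y -142.4
R left along tool x 58.6 y 54.4
R bottom along tool x 28.0 y 100.1
brick tl along tool x 32.5 y -20.0
brick br along tool x -31.6 y 24.9
tcp rel 1.4913247679879778 6.961719299404406
```

```bash
python3 -m handwheel '[[-0.03,-0.055,0,0],[0,0,0,0],[0,0,0,0],[0,0,-0.1,0],[0,0,0,0]]' 0.65; python3 - <<'E'
from h import *
s=bot.state();print(s["tool_pos"],s["gripper_width"])
E
```

```text
time: 3.5
tool_pos: [0.4223, -0.3141, 0.0823]
eef_rot: [[-0.905, 0.425, 0.029], [0.425, 0.905, -0.02], [-0.035, -0.006, -0.999]]
ft_force: [-0.2, 0.2, -0.5]
gripper_width: 0.0701
[ 0.42232142 -0.31405966  0.08229239] 0.07008310332304656
```

```bash
python3 -m handwheel '[[-0.02,0,-0.2,0],[0,0,-0.2,0],[0,0,-0.08,0],[0,0,0,0],[0,0,0,0]]'; python3 - <<'E'
from h import *
s=bot.state();print(s["tool_pos"],s["ft_force"])
c=bot.capture("wrist");cv2.imwrite("pics/w3.png",c["image"][:,:,::-1])
E
```

```text
time: 4.0
tool_pos: [0.4217, -0.3157, 0.0351]
eef_rot: [[-0.904, 0.426, 0.032], [0.425, 0.905, -0.023], [-0.039, -0.007, -0.999]]
ft_force: [0.5, 0.5, 0.2]
gripper_width: 0.0706
[ 0.42170298 -0.31570097  0.03505983] [0.455852   0.47023188 0.23044413]
```

View pics/w3.png

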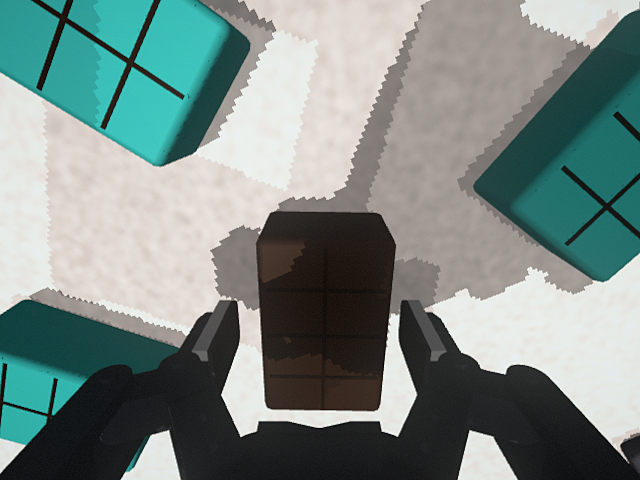

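```bash
python3 -m handwheel '[[0,0,0,0],[0,0,0,0],[0,0,0,0],[0,0,0,0],[0,0,0,0]]' -0.3 40
```

```text
time: 4.55
tool_pos: [0.423, -0.3169, 0.0376]
eef_rot: [[-0.904, 0.426, 0.035], [0.425, 0.905, -0.026], [-0.043, -0.009, -0.999]]
ft_force: [0.4, 0.6, -1.3]
gripper_width: 0.049
```

```bash
python3 -m handwheel '[[0,0,0.3,0],[0,0,0.4,0],[0,0,0.4,0],[0,0,0.2,0],[0,0,0,0]]'; python3 - <<'E'
from h import *
s=bot.state();print(s["tool_pos"],s["gripper_width"],s["ft_force"])
c=bot.capture("wrist");cv2.imwrite("pics/w4.png",c["image"][:,:,::-1])
T=bot.capture("top");Rc=np.array(T["R"]);t=np.array(T["t"])
for u,v in((465,180),(480,182)):
    d=Rc.T@np.array([(u-T["cx"])/T["fx"],(v-T["cy"])/T["fy"],1]);o=-Rc.T@t;print(o+d*(0-o[2])/d[2])
E
```

```text
time: 5.05
tool_pos: [0.4202, -0.3142, 0.1692]
eef_rot: [[-0.904, 0.426, 0.03], [0.425, 0.905, -0.021], [-0.036, -0.007, -0.999]]
ft_force: [0.0, -1.4, -1.3]
gripper_width: 0.0495
[ 0.42019979 -0.31415579  0.1692452 ] 0.04947275307219392 [ 0.01154693 -1.4412444  -1.29184668]
[ 0.61751614 -0.38794011  0.        ]
[ 0.61198062 -0.42390558  0.        ]
```

View pics/w4.png

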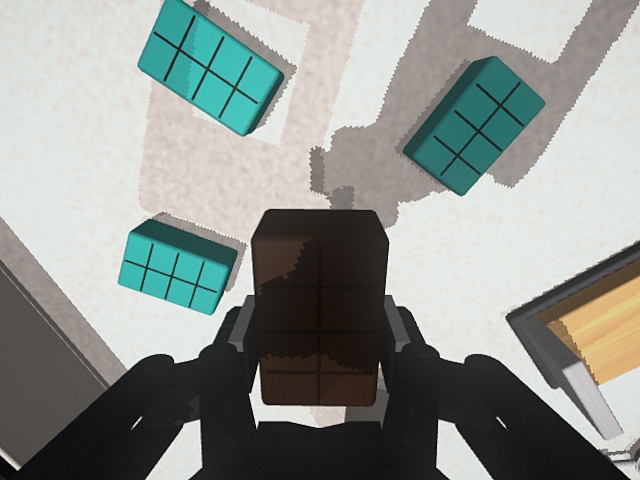

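```bash
python3 -m handwheel '[[0.27,0.29,0,-0.0475],[0.27,0.29,0,-0.0475],[0.27,0.29,0,-0.0475],[0.27,0.29,0,-0.0475],[0.27,0.29,0,-0.0475]]'; python3 -m handwheel '[[0.27,0.29,0,-0.0475],[0.2,0.2,0,-0.03],[0,0,0,0],[0,0,0,0],[0,0,0,0]]'; python3 - <<'E'
from h import *
s=bot.state();print(s["tool_pos"],s["gripper_width"],s["joint_positions"])
for n in("wrist","top","scene"):
  c=bot.capture(n);cv2.imwrite(f"pics/{n}5.png",c["image"][:,:,::-1])
E
```

```text
time: 5.65
tool_pos: [0.5448, -0.1693, 0.1537]
eef_rot: [[-0.391, 0.921, -0.005], [0.92, 0.39, -0.02], [-0.017, -0.012, -1.0]]
ft_force: [-0.2, -0.9, -2.3]
gripper_width: 0.0492
time: 6.15
tool_pos: [0.5889, -0.1118, 0.1395]
eef_rot: [[-0.157, 0.987, -0.028], [0.988, 0.157, -0.011], [-0.007, -0.029, -1.0]]
ft_force: [-0.0, -0.5, -1.9]
gripper_width: 0.0496
[ 0.58886892 -0.11178402  0.13952418] 0.049550485107244385 [-0.30920345  0.28563993  1.67729917 -0.02044542  1.20177444 -0.45949426]
```

View pics/wrist5.png

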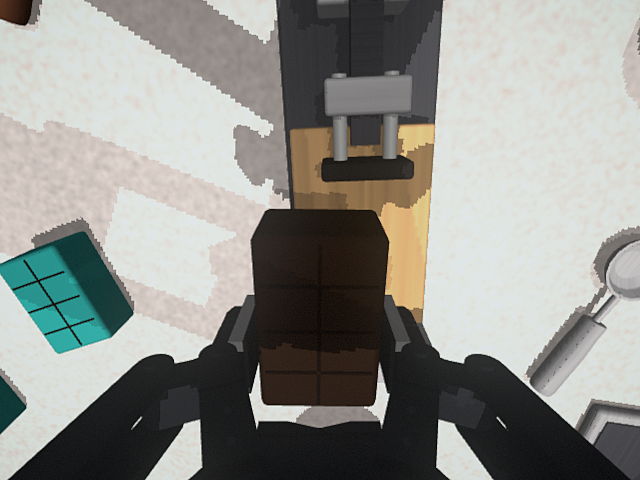

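View pics/scene5.png

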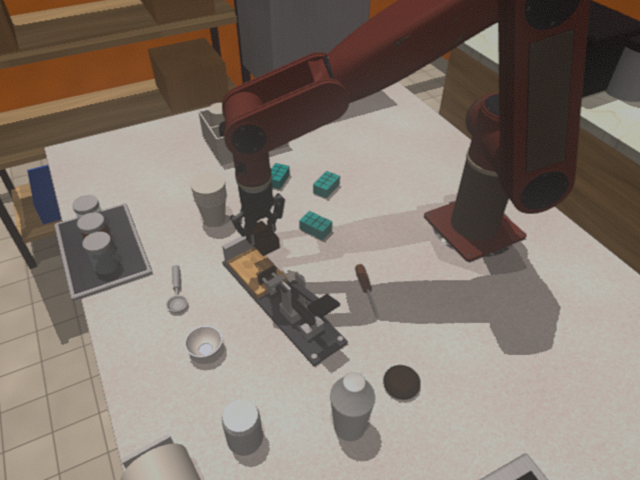

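View pics/top5.png

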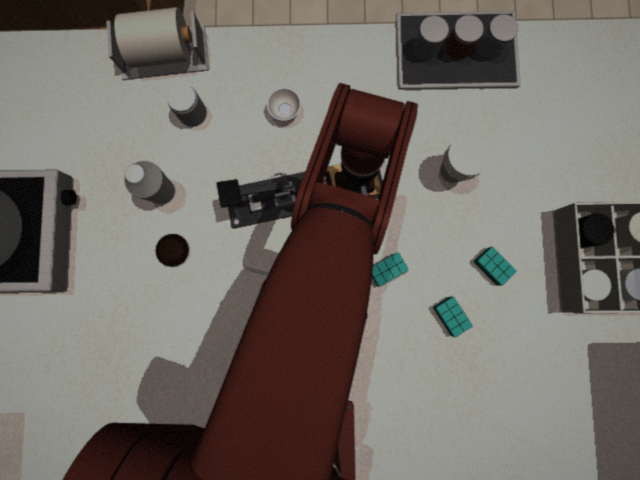

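```bash
python3 - <<'E'
from h import *
c=bot.capture("wrist");s=bot.state()
L=[((57,45,30),(435,124)),((57,-45,30),(291,128))]
def f(p):
    r=(proj(c,pose(p,[a for a,_ in L]))-[b for _,b in L]).ravel()
    e=proj(c,pose(p,[[57,45,30],[170,45,30]]))
    d=e[1]-e[0];n=np.array([-d[1],d[0]])/np.hypot(*d)
    return np.r_[r,(np.array([422,320])-e[0])@n]
r=least_squares(f,[.588,.022,-1.38]);print(r.x,r.fun)
p=r.x
for q in(p,[.5875,.0225,-1.381]):
  for z in(34,66):
    for j in(0,5,10,15,20): print(z,j,np.round(proj(c,pose(q,[[67+j,-25,z],[67+j,25,z]])).ravel(),1))
cv2.imwrite("pics/cr.png",cv2.resize(c["image"][60:220,270:460,::-1],None,fx=4,fy=4,interpolation=2))
# brick in hand: project top corners assumed
for q in(p,[.5875,.0225,-1.381]):
  t=s["tool_pos"];d=t[:2]-q[:2];cc,ss=np.cos(q[2]),np.sin(q[2]);print("tcp in clamp",1000*(cc*d[0]+ss*d[1]),1000*(-ss*d[0]+cc*d[1]))
R=s["eef_rot"];print("tool y",np.arctan2(R[1,1],R[0,1])-np.pi/2)
E
```

```text
[ 0.59083061  0.02260879 -1.38230068] [ 1.43120851 -0.26242123 -1.21224325  0.44525264 -0.30389656]
34 0 [322.3 144.6 404.  142.1]
34 5 [322.6 152.9 403.6 150.5]
34 10 [322.8 161.  403.2 158.7]
34 15 [323.  169.1 402.8 166.9]
34 20 [323.2 177.  402.5 174.9]
66 0 [321.3 149.7 416.2 146.8]
66 5 [321.6 159.2 415.6 156.5]
66 10 [321.8 168.6 415.1 166. ]
66 15 [322.1 177.8 414.5 175.3]
66 20 [322.3 186.9 414.  184.5]
34 0 [317.1 144.  398.7 141.4]
34 5 [317.4 152.2 398.4 149.7]
34 10 [317.7 160.4 398.1 158. ]
34 15 [317.9 168.4 397.7 166.1]
34 20 [318.2 176.4 397.4 174.1]
66 0 [315.2 148.9 410.1 145.9]
66 5 [315.6 158.5 409.6 155.6]
66 10 [315.9 167.9 409.1 165.1]
66 15 [316.2 177.1 408.7 174.5]
66 20 [316.5 186.2 408.2 183.7]
tcp in clamp 132.56480681453394 -26.528726947580243
tcp in clamp 133.05170290854656 -23.409799870392373
tool y -1.4149423908179166
```

View pics/cr.png

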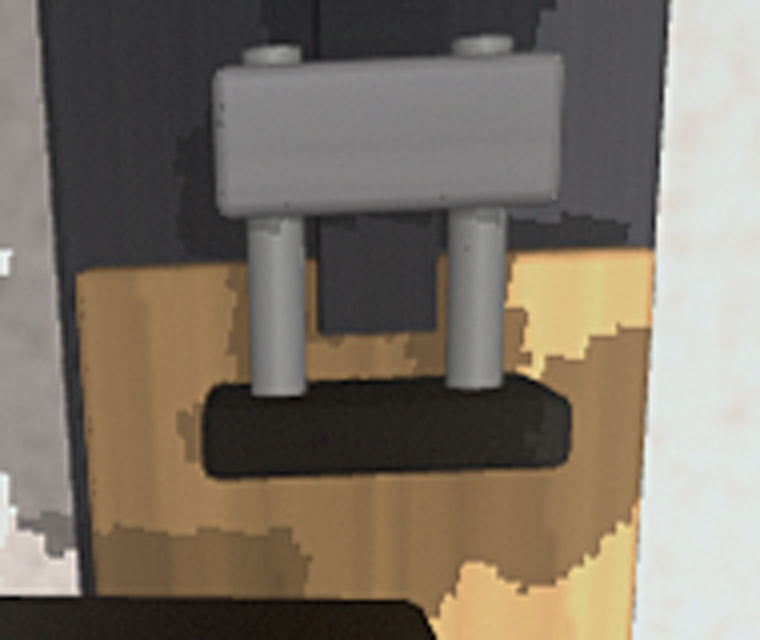

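```bash
python3 -m handwheel '[[0.15,-0.03,0,0.01],[0.12,-0.03,0,0],[0,0,0,0],[0,0,0,0],[0,0,0,0]]'; python3 - <<'E'
from h import *
s=bot.state();print(s["tool_pos"])
for n in("wrist",):
  c=bot.capture(n);cv2.imwrite(f"pics/{n}6.png",c["image"][:,:,::-1])
t=s["tool_pos"]
q=[.590,.0225,-1.382];d=t[:2]-q[:2];cc,ss=np.cos(q[2]),np.sin(q[2]);print("tcp in clamp",1000*(cc*d[0]+ss*d[1]),1000*(-ss*d[0]+cc*d[1]))
R=s["eef_rot"];print("tool y",np.arctan2(R[1,1],R[0,1])-np.pi/2)
E
```

```text
time: 6.85
tool_pos: [0.6158, -0.122, 0.1429]
eef_rot: [[-0.184, 0.983, -0.023], [0.983, 0.184, -0.014], [-0.009, -0.025, -1.0]]
ft_force: [-0.7, -0.1, -1.1]
gripper_width: 0.0492
[ 0.6157612  -0.12203821  0.14291789]
tcp in clamp 146.80466741685314 -1.8230159734047533
tool y -1.386111833931053
```

View pics/wrist6.png

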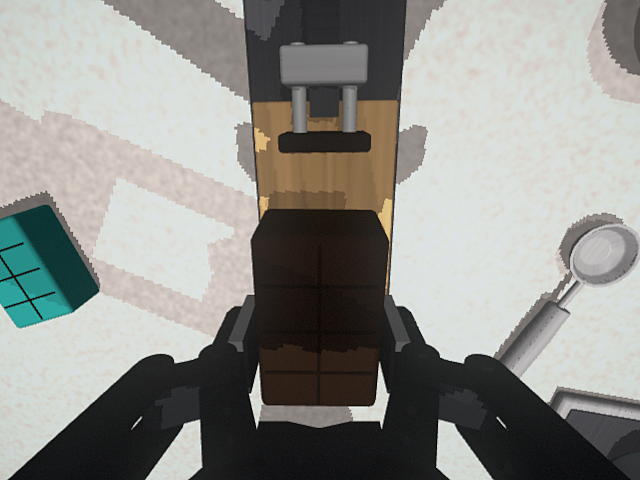

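```bash
python3 -m handwheel '[[0.02,0.02,-0.2,0],[0,0,-0.2,0],[0,0,-0.15,0],[0,0,0,0],[0,0,0,0]]'; python3 - <<'E'
from h import *
s=bot.state();print(s["tool_pos"])
for n in("wrist","scene"):
  c=bot.capture(n);cv2.imwrite(f"pics/{n}7.png",c["image"][:,:,::-1])
  if n=="scene":cv2.imwrite("pics/s7.png",cv2.resize(c["image"][190:340,190:340,::-1],None,fx=4,fy=4,interpolation=2))
t=s["tool_pos"]
q=[.590,.0225,-1.382];d=t[:2]-q[:2];cc,ss=np.cos(q[2]),np.sin(q[2]);print("tcp in clamp",1000*(cc*d[0]+ss*d[1]),1000*(-ss*d[0]+cc*d[1]))
R=s["eef_rot"];print("tool y",np.arctan2(R[1,1],R[0,1])-np.pi/2)
E
```

```text
time: 7.4
tool_pos: [0.6168, -0.1199, 0.0879]
eef_rot: [[-0.184, 0.983, -0.021], [0.983, 0.183, -0.014], [-0.01, -0.024, -1.0]]
ft_force: [0.3, -0.2, -0.8]
gripper_width: 0.0494
[ 0.61684242 -0.11992468  0.08788836]
tcp in clamp 144.93161225268184 -0.3643455405575764
tool y -1.386323817308306
```

View pics/wrist7.png

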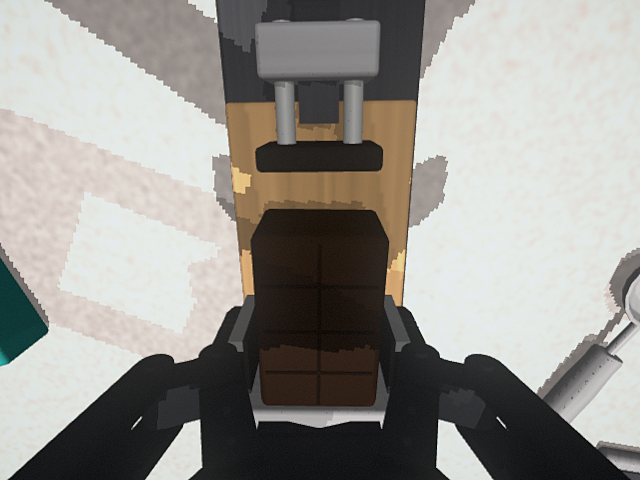

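View pics/s7.png

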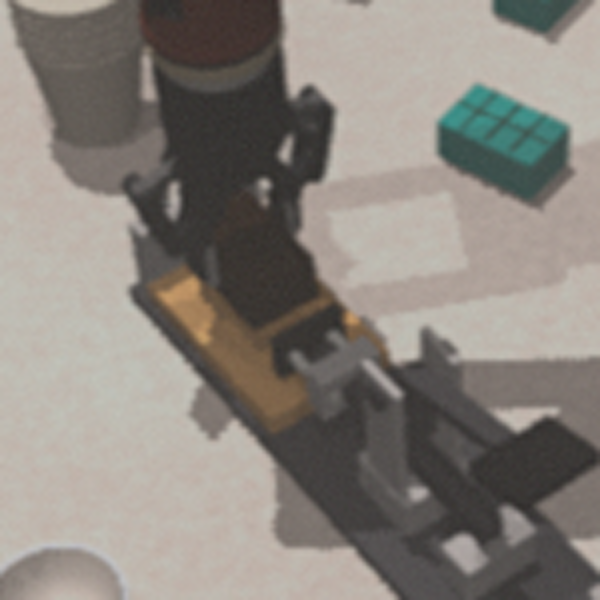

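```bash
python3 -m handwheel '[[0,0,-0.1,0],[0,0,-0.08,0],[0,0,0,0],[0,0,0,0],[0,0,0,0]]'
```

```text
time: 8.0
tool_pos: [0.6184, -0.1204, 0.0708]
eef_rot: [[-0.184, 0.983, -0.018], [0.983, 0.183, -0.015], [-0.012, -0.02, -1.0]]
ft_force: [-0.9, -0.2, -1.4]
gripper_width: 0.049
```

```bash
python3 -m handwheel '[[-0.015,0,-0.025,0],[0,0,-0.01,0],[0,0,0,0],[0,0,0,0],[0,0,0,0]]'
```

```text
time: 8.5
tool_pos: [0.6172, -0.1206, 0.068]
eef_rot: [[-0.184, 0.983, -0.016], [0.983, 0.183, -0.016], [-0.012, -0.019, -1.0]]
ft_force: [0.3, -0.2, -2.2]
gripper_width: 0.0496
```

```bash
python3 -m handwheel '[[0,0,-0.02,0],[0,0,-0.01,0],[0,0,0,0],[0,0,0,0],[0,0,0,0]]'
```

```text
time: 9.0
tool_pos: [0.6179, -0.1206, 0.0678]
eef_rot: [[-0.184, 0.983, -0.015], [0.983, 0.183, -0.016], [-0.013, -0.018, -1.0]]
ft_force: [-0.0, -0.1, -1.3]
gripper_width: 0.0492
```

```bash
python3 -m handwheel '[[0,0,-0.03,0],[0,0,-0.03,0],[0,0,0,0],[0,0,0,0],[0,0,0,0]]'
```

```text
time: 9.5
tool_pos: [0.6186, -0.1203, 0.0676]
eef_rot: [[-0.184, 0.983, -0.015], [0.983, 0.183, -0.016], [-0.013, -0.018, -1.0]]
ft_force: [-0.2, 0.7, -2.4]
gripper_width: 0.0493
```

```bash
python3 -m handwheel '[[-0.01,0,-0.02,0],[0,0,-0.02,0],[0,0,-0.02,0],[0,0,-0.01,0],[0,0,-0.01,0]]'
```

```text
time: 10.0
tool_pos: [0.6185, -0.1202, 0.0666]
eef_rot: [[-0.184, 0.983, -0.015], [0.983, 0.183, -0.017], [-0.014, -0.018, -1.0]]
ft_force: [-4.5, 2.1, 8.2]
gripper_width: 0.049
```

```bash
python3 -m handwheel '[[0,0,0,0],[0,0,0,0],[0,0,0,0],[0,0,0,0],[0,0,0,0]]' 0.8; python3 - <<'E'
from h import *
c=bot.capture("wrist");cv2.imwrite("pics/w8.png",c["image"][:,:,::-1])
E
```

```text
time: 10.5
tool_pos: [0.6182, -0.1202, 0.0653]
eef_rot: [[-0.184, 0.983, -0.016], [0.983, 0.183, -0.016], [-0.013, -0.019, -1.0]]
ft_force: [0.1, -0.3, -0.8]
gripper_width: 0.0769
```

View pics/w8.png

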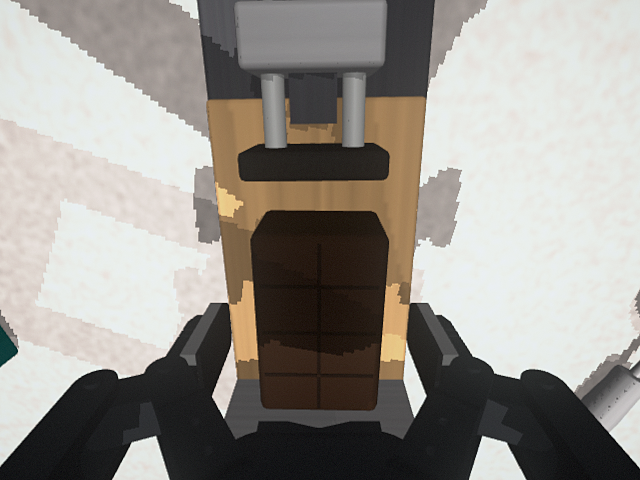

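```bash
python3 -m handwheel '[[0,0,0.3,0],[0,0,0.5,0],[0,0,0.5,0],[0,0,0.4,0],[-0.09,0.3,0.1,0]]'; python3 -m handwheel '[[-0.09,0.45,0,0],[-0.09,0.45,0,0],[-0.09,0.45,0,0],[-0.09,0.45,0,0],[-0.08,0.4,0,0]]' -1; python3 - <<'E'
from h import *
s=bot.state();print(s["tool_pos"],s["gripper_width"])
for n in("wrist","top","scene"):
  c=bot.capture(n);cv2.imwrite(f"pics/{n}9.png",c["image"][:,:,::-1])
  if n=="scene":cv2.imwrite("pics/s9.png",cv2.resize(c["image"][190:360,200:360,::-1],None,fx=3.5,fy=3.5,interpolation=2))
E
```

```text
time: 11.05
tool_pos: [0.6048, -0.0911, 0.2462]
eef_rot: [[-0.18, 0.983, -0.025], [0.984, 0.18, -0.014], [-0.009, -0.028, -1.0]]
ft_force: [0.1, 0.2, 0.2]
gripper_width: 0.0767
time: 11.55
tool_pos: [0.5609, 0.1326, 0.2522]
eef_rot: [[-0.173, 0.985, -0.014], [0.985, 0.173, -0.015], [-0.013, -0.017, -1.0]]
ft_force: [0.3, 0.1, -0.0]
gripper_width: 0.0035
[0.56089848 0.13256896 0.25221713] 0.003532147912648279
```

View pics/wrist9.png

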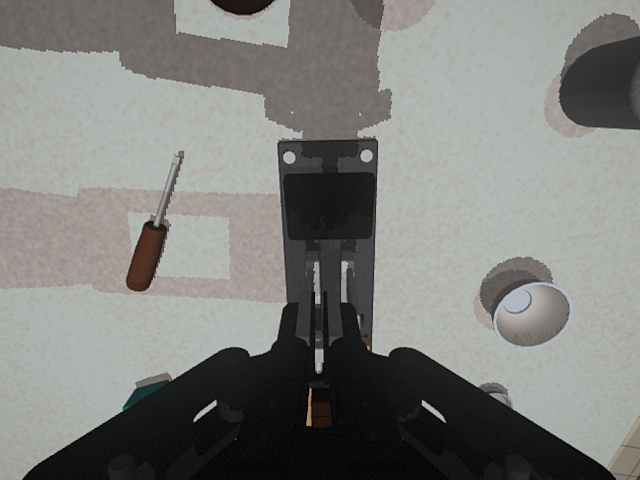

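View pics/top9.png

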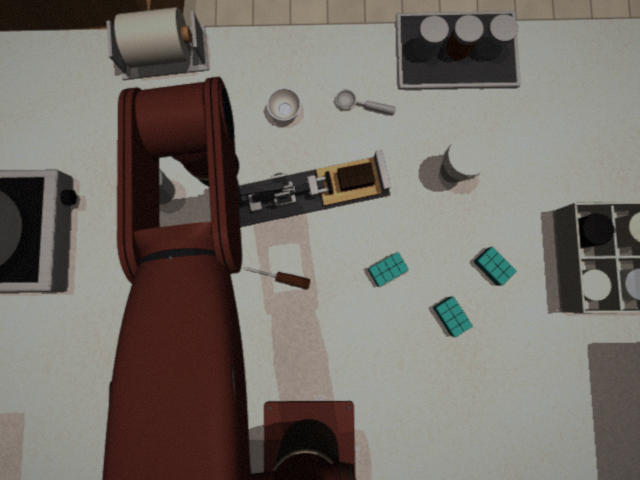

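View pics/s9.png

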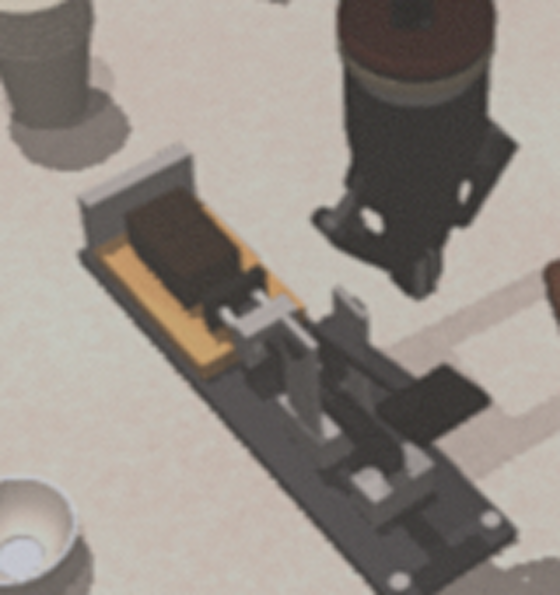

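```bash
python3 - <<'E'
from h import *
c=bot.capture("wrist");s=bot.state()
Rc=np.array(c["R"]);t=np.array(c["t"])
def bp(u,v,z):
    d=Rc.T@np.array([(u-c["cx"])/c["fx"],(v-c["cy"])/c["fy"],1]);o=-Rc.T@t
    return o+d*(z-o[2])/d[2]
print(bp(330,205,.154),s["tool_pos"])
for y in (-28,28):
  for k in(-23,23): # along lever
    e=.25;x=-30-(113+k)*np.cos(e)+8*np.sin(e);z=118+(113+k)*np.sin(e)+8*np.cos(e)
    print(y,k,proj(c,pose([.590,.0225,-1.382],[[x,y,z]])))
print(pose([.590,.0225,-1.382],[[-137.5,0,154],[-141.5,0,98]]))
cv2.imwrite("pics/p9.png",cv2.resize(c["image"][130:260,260:400,::-1],None,fx=4,fy=4,interpolation=2))
E
```

```text
[0.56153483 0.16249969 0.154     ] [0.56131076 0.1314619  0.25194408]
-28 -23 [[290.63623766 243.02232729]]
-28 23 [[286.1197837 179.978813 ]]
28 -23 [[374.31668833 242.71939892]]
28 23 [[380.03753047 179.31162556]]
[[0.56419445 0.15755674 0.154     ]
 [0.56344374 0.16148567 0.098     ]]
```

View pics/p9.png

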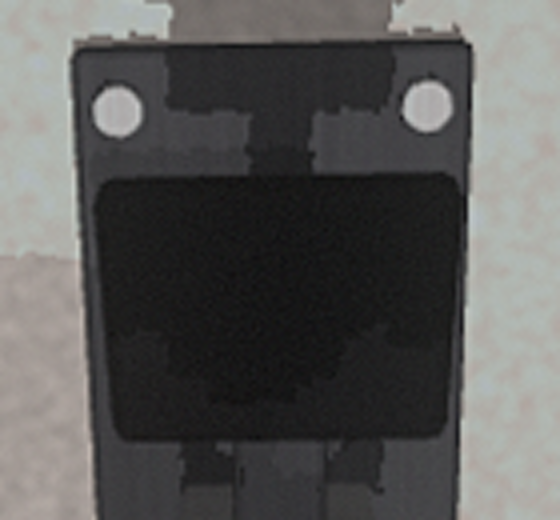

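```bash
python3 -m handwheel '[[0.01,0.3,0,0],[0,0,-0.2,0],[0,0,-0.3,0],[0,0,-0.1,0],[0,0,0,0]]'
```

```text
time: 12.25
tool_pos: [0.5654, 0.1556, 0.1916]
eef_rot: [[-0.168, 0.986, -0.012], [0.986, 0.167, -0.018], [-0.016, -0.014, -1.0]]
ft_force: [-0.4, -0.1, -0.5]
gripper_width: 0.0
```

```bash
python3 -m handwheel '[[-0.03,0.05,-0.1,0],[0,0,-0.15,0],[0,0,-0.15,0],[0,0,-0.1,0],[0,0,-0.05,0]]';python3 -m handwheel '[[0,0,-0.06,0],[0,0,-0.05,0],[0,0,-0.04,0],[0,0,-0.03,0],[0,0,-0.03,0]]'
```

```text
time: 12.75
tool_pos: [0.5657, 0.1607, 0.1382]
eef_rot: [[-0.165, 0.986, -0.003], [0.986, 0.165, -0.015], [-0.015, -0.006, -1.0]]
ft_force: [-1.8, 0.2, 6.1]
gripper_width: 0.0003
time: 13.25
tool_pos: [0.5664, 0.1594, 0.1246]
eef_rot: [[-0.166, 0.986, -0.004], [0.986, 0.166, -0.02], [-0.019, -0.007, -1.0]]
ft_force: [-12.5, 0.2, 25.0]
gripper_width: -0.0001
```

```bash
python3 -m handwheel '[[0,0,0.1,0],[0,0,0.2,0],[-0.03,0,0.25,0],[0,0,0.12,0],[0,0,0,0]]'; python3 - <<'E'
from h import *
for n in("scene","top"):
  c=bot.capture(n)
  a=c["image"][190:360,200:360,::-1] if n=="scene" else c["image"][140:230,260:400,::-1]
  cv2.imwrite(f"pics/{n}10.png",cv2.resize(a,None,fx=4 if n=="top" else 3.5,fy=4 if n=="top" else 3.5,interpolation=2))
E
```

```text
time: 13.75
tool_pos: [0.564, 0.1585, 0.1938]
eef_rot: [[-0.167, 0.986, -0.002], [0.986, 0.167, -0.022], [-0.021, -0.006, -1.0]]
ft_force: [-0.2, 0.4, 0.1]
gripper_width: -0.0
```

View pics/scene10.png

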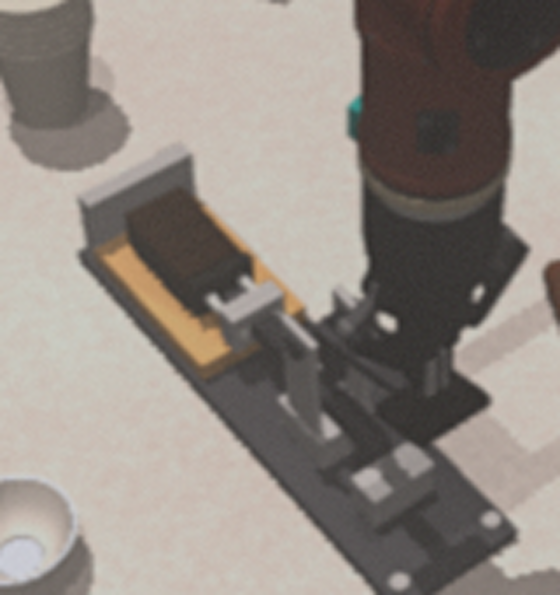

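View pics/top10.png

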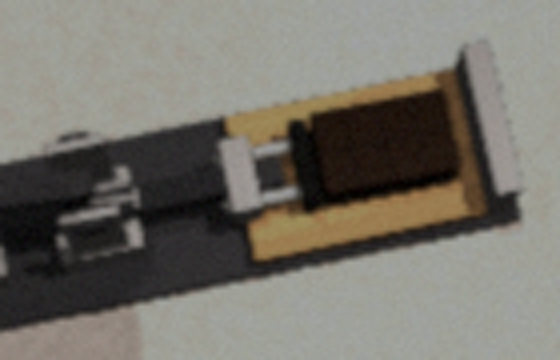

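```bash
python3 -m handwheel '[[-0.03,0.03,-0.1,0],[0,0,-0.15,0],[-0.01,0,-0.15,0],[0,0,-0.1,0],[-0.01,0,-0.06,0]]';python3 -m handwheel '[[0,0,-0.06,0],[0,0,-0.05,0],[0,0,-0.04,0],[0,0,-0.03,0],[0,0,-0.03,0]]'; python3 - <<'E'
from h import *
for n in("scene","top"):
  c=bot.capture(n)
  a=c["image"][190:360,200:360,::-1] if n=="scene" else c["image"][140:230,260:400,::-1]
  cv2.imwrite(f"pics/{n}11.png",cv2.resize(a,None,fx=4 if n=="top" else 3.5,fy=4 if n=="top" else 3.5,interpolation=2))
E
```

```text
time: 14.35
tool_pos: [0.5583, 0.1624, 0.1291]
eef_rot: [[-0.167, 0.986, -0.003], [0.986, 0.167, -0.021], [-0.02, -0.007, -1.0]]
ft_force: [2.2, -1.3, 6.0]
gripper_width: 0.0001
time: 14.85
tool_pos: [0.5589, 0.1619, 0.1236]
eef_rot: [[-0.168, 0.986, -0.005], [0.986, 0.168, -0.025], [-0.024, -0.009, -1.0]]
ft_force: [-8.7, -1.3, 23.0]
gripper_width: -0.0
```

View pics/scene11.png

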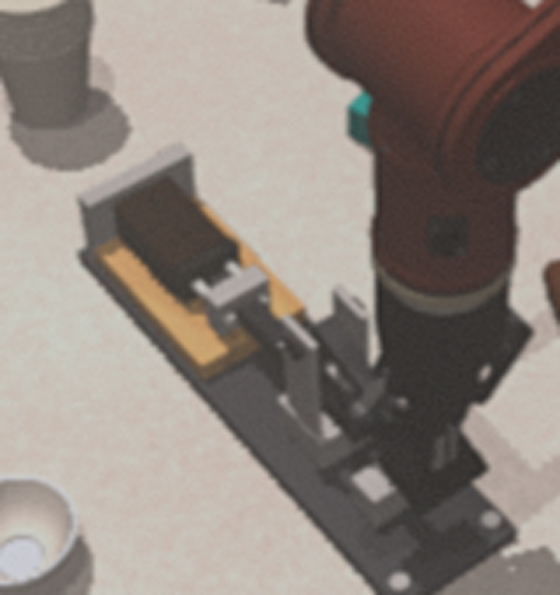

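View pics/top11.png

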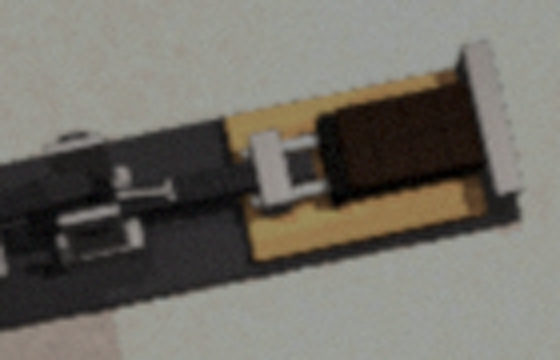

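```bash
python3 -m handwheel '[[0,0,0.1,0],[0,0,0.2,0],[0.03,0,0.25,0],[0,0,0.12,0],[0,0,0,0]]'; python3 - <<'E'
from h import *
P=[.5885,.0225,-1.382]
for n in("scene","top"):
  c=bot.capture(n)
  x0,y0,x1,y1=(220,225,310,310) if n=="scene" else (300,145,400,215)
  k=8 if n=="top" else 7
  cv2.imwrite(f"pics/{n}12.png",cv2.resize(c["image"][y0:y1,x0:x1,::-1],None,fx=k,fy=k,interpolation=2))
E
```

```text
time: 15.45
tool_pos: [0.5582, 0.1612, 0.1882]
eef_rot: [[-0.168, 0.986, -0.015], [0.986, 0.167, -0.027], [-0.024, -0.019, -1.0]]
ft_force: [1.0, 0.4, 0.3]
gripper_width: -0.0003
```

View pics/scene12.png

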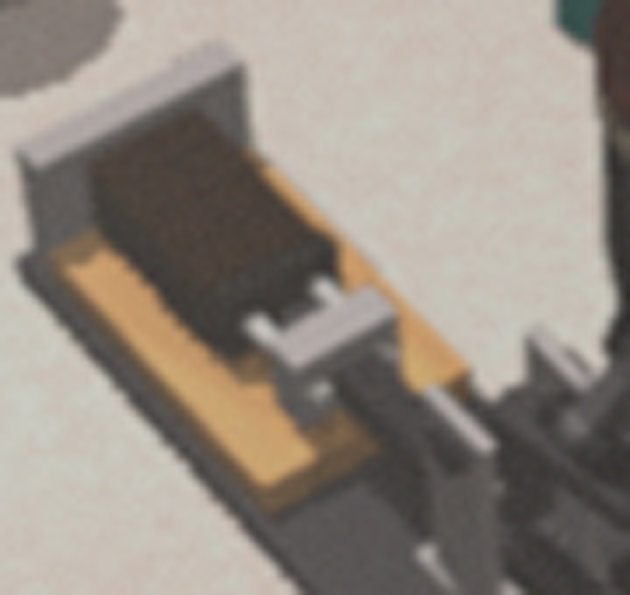

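View pics/top12.png

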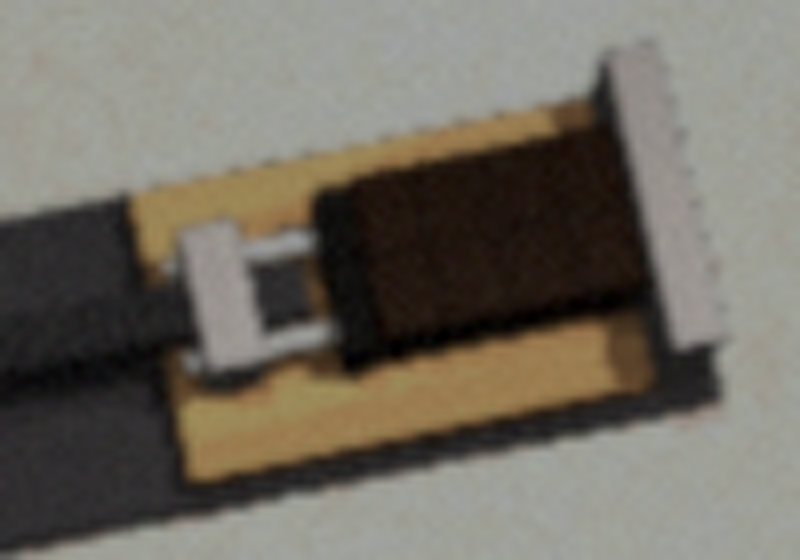

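```bash
python3 -m handwheel '[[0.04,0,-0.1,0],[0,0,-0.12,0],[0,0,-0.12,0],[0,0,-0.08,0],[0,0,-0.04,0]]'; python3 - <<'E'
from h import *
for n in("top",):
  c=bot.capture(n)
  x0,y0,x1,y1=(300,145,400,215)
  k=8
  cv2.imwrite(f"pics/{n}13.png",cv2.resize(c["image"][y0:y1,x0:x1,::-1],None,fx=k,fy=k,interpolation=2))
s=bot.state();print(s["tool_pos"],s["ft_force"])
E
```

```text
time: 16.05
tool_pos: [0.5613, 0.1632, 0.1348]
eef_rot: [[-0.168, 0.986, -0.018], [0.986, 0.168, -0.024], [-0.02, -0.022, -1.0]]
ft_force: [-0.7, -2.9, 10.9]
gripper_width: 0.0
[0.56120278 0.16303709 0.13427082] [ 1.32600201 -0.26352689  9.23736076]
```

View pics/top13.png

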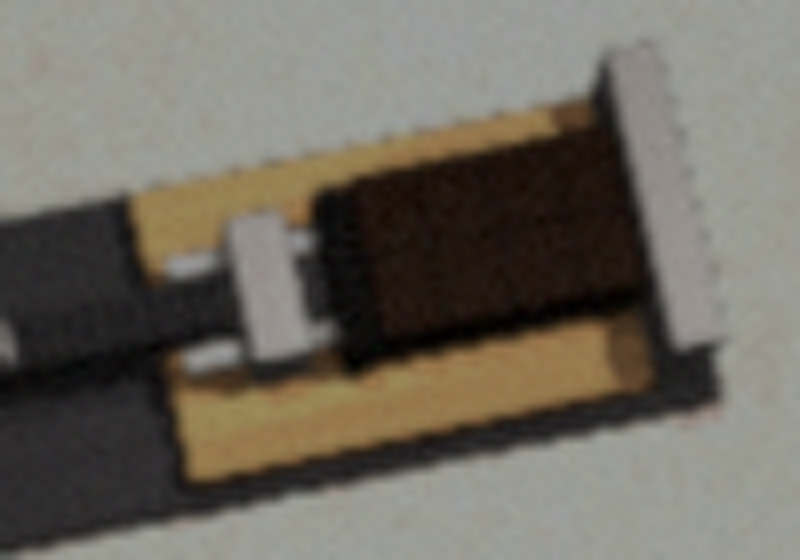

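```bash
python3 - <<'E'
from h import *
def full(n,k,x0,y0):
    a=cv2.imread(f"pics/{n}.png");return cv2.resize(a,None,fx=1/k,fy=1/k,interpolation=cv2.INTER_AREA),x0,y0
I={}
I["0"]=(cv2.imread("pics/top0.png"),0,0)
I["9"]=(cv2.imread("pics/top9.png"),0,0)
I["10"]=full("top10",4,260,140);I["11"]=full("top11",4,260,140)
I["12"]=full("top12",8,300,145);I["13"]=full("top13",8,300,145)
c=bot.capture("top")
P=[.5882,.0222,-1.381]
# profiles along clamp x at z=66 over head/pad outer strip and rods (max over y)
xs=np.arange(0,150,.5)
for n,(im,x0,y0) in I.items():
    g=cv2.cvtColor(im,cv2.COLOR_BGR2GRAY).astype(np.float32)
    out=[]
    for y in np.arange(-4,5,2.):
        u=proj(c,pose(P,np.c_[xs,np.full_like(xs,y),np.full_like(xs,66)]))-[x0,y0]
        out.append(cv2.remap(g,u[:,:1].astype(np.float32),u[:,1:].astype(np.float32),1)[:,0])
    pr=np.mean(out,0)
    # print coarse
    print(n,[int(v) for v in pr[::6]])
    np.save(f"/tmp/p{n}.npy",pr)
E
```

```text
0 [36, 22, 23, 23, 23, 25, 23, 23, 22, 21, 26, 62, 103, 108, 109, 110, 104, 63, 30, 30, 32, 31, 34, 39, 30, 13, 6, 12, 39, 80, 91, 92, 92, 91, 92, 92, 92, 92, 93, 92, 94, 94, 93, 93, 93, 93, 95, 95, 94, 96]
9 [55, 36, 36, 36, 36, 36, 36, 37, 35, 35, 41, 90, 144, 152, 152, 154, 145, 91, 49, 47, 47, 47, 51, 58, 46, 20, 15, 20, 59, 112, 112, 81, 72, 63, 29, 15, 24, 24, 23, 24, 23, 21, 23, 23, 22, 24, 23, 23, 21, 21]
10 [50, 35, 33, 34, 33, 34, 32, 33, 33, 35, 33, 34, 33, 35, 34, 36, 62, 123, 149, 149, 151, 150, 115, 56, 44, 45, 45, 49, 55, 51, 26, 14, 14, 12, 8, 14, 23, 23, 23, 22, 22, 20, 22, 22, 23, 23, 21, 21, 18, 22]
11 [60, 60, 64, 66, 73, 92, 78, 41, 32, 34, 32, 32, 31, 31, 33, 33, 31, 33, 31, 33, 33, 33, 50, 112, 143, 143, 146, 145, 116, 58, 42, 43, 43, 46, 51, 34, 12, 13, 14, 12, 17, 21, 21, 23, 24, 21, 20, 21, 23, 22]
12 [0, 0, 0, 0, 29, 34, 33, 35, 35, 36, 35, 34, 32, 34, 33, 35, 33, 34, 32, 34, 34, 34, 53, 118, 147, 148, 149, 150, 120, 60, 44, 45, 45, 49, 55, 35, 13, 15, 15, 13, 18, 22, 22, 23, 23, 21, 20, 23, 23, 23]
13 [0, 0, 0, 0, 86, 65, 33, 32, 34, 34, 32, 33, 32, 34, 34, 32, 32, 34, 32, 33, 33, 33, 31, 33, 32, 34, 40, 87, 137, 145, 146, 148, 137, 85, 45, 30, 13, 14, 14, 12, 16, 21, 23, 23, 23, 21, 21, 23, 22, 23]
```

```bash
cat > m.py <<'E'
from h import *
import sys
c=bot.capture("top");s=bot.state()
cv2.imwrite(f"pics/{sys.argv[1]}.png",cv2.resize(c["image"][145:215,300:400,::-1],None,fx=8,fy=8,interpolation=2))
P=[.5882,.0222,-1.381];xs=np.arange(60,130,.25)
g=cv2.cvtColor(c["image"],cv2.COLOR_RGB2GRAY).astype(np.float32)
def prof(ys): 
    out=[]
    for y in ys:
        u=proj(c,pose(P,np.c_[xs,np.full_like(xs,y),np.full_like(xs,66)])).astype(np.float32)
        out.append(cv2.remap(g,u[:,:1],u[:,1:],1)[:,0])
    return np.mean(out,0)
p=prof(np.arange(-4,5,2.))
i=np.nonzero(p>97)[0];print("head falls",xs[i[-1]])
j=np.nonzero((p<33)&(xs>xs[i[-1]]))[0];print("pad",xs[j[0]])
print("squeeze by head",xs[i[-1]]-85.1+2.3,"by gap",22.6-(xs[j[0]]-xs[i[-1]]))
print(s["time"],s["tool_pos"],s["ft_force"])
E
python3 m.py top14
```

```text
head falls 98.5
pad 104.75
squeeze by head 15.700000000000006 by gap 16.35
16.2 [0.56123289 0.16310833 0.1349798 ] [-0.73713158 -0.42625612  7.5556225 ]
```

```bash
python3 -m handwheel '[[0,0,0.01,0],[0,0,0.01,0],[0,0,0,0],[0,0,-0.01,0],[0,0,-0.02,0]]'; python3 m.py top15
```

```text
time: 16.7
tool_pos: [0.5614, 0.1628, 0.1307]
eef_rot: [[-0.168, 0.986, -0.02], [0.986, 0.168, -0.025], [-0.021, -0.024, -0.999]]
ft_force: [-2.0, -1.2, 11.1]
gripper_width: -0.0
head falls 99.5
pad 105.0
squeeze by head 16.700000000000006 by gap 17.1
16.75 [0.56141481 0.16271715 0.13026322] [-0.53499287 -0.20151235 10.34540852]
```

```bash
python3 -m handwheel '[[0,0,0.05,0],[0,0,0.05,0],[0,0,0.03,0],[0,0,0.01,0],[0,0,0.01,0]]'; python3 m.py top16
```

```text
time: 17.25
tool_pos: [0.5613, 0.1633, 0.1407]
eef_rot: [[-0.168, 0.985, -0.022], [0.986, 0.168, -0.024], [-0.02, -0.026, -0.999]]
ft_force: [-0.4, -0.1, 6.7]
gripper_width: -0.0001
head falls 96.75
pad 104.75
squeeze by head 13.950000000000006 by gap 14.600000000000001
17.3 [0.56128089 0.16329963 0.14062966] [-0.24118067 -0.24996774  7.09814598]
```

View pics/top16.png

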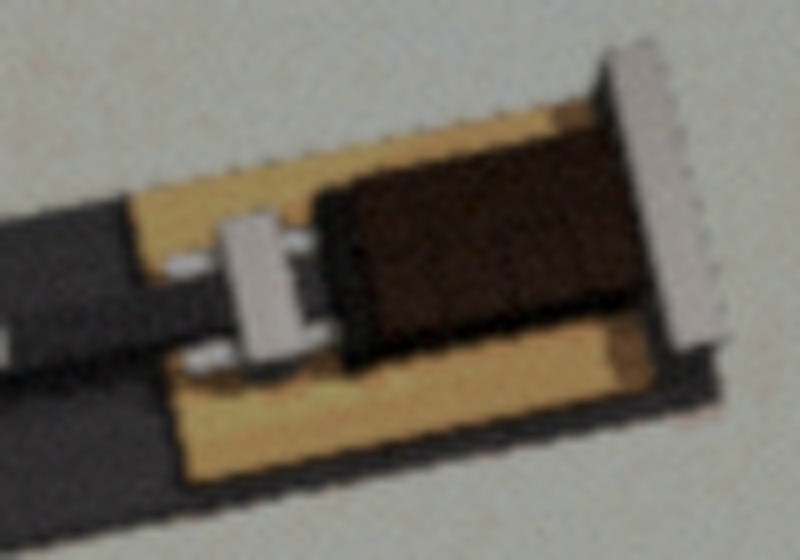

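```bash
python3 -m handwheel '[[0,0,0.03,0],[0,0,0.03,0],[0,0,0.02,0],[0,0,0.005,0],[0,0,0,0]]'; python3 m.py top17
```

```text
time: 17.8
tool_pos: [0.5614, 0.1633, 0.1441]
eef_rot: [[-0.168, 0.985, -0.024], [0.986, 0.168, -0.024], [-0.02, -0.028, -0.999]]
ft_force: [-1.4, 1.0, 9.2]
gripper_width: -0.0003
head falls 95.25
pad 105.0
squeeze by head 12.450000000000006 by gap 12.850000000000001
17.85 [0.56137019 0.1633431  0.14401649] [-0.29573653 -0.30360215  9.14436292]
```

```bash
python3 - <<'E'
from h import *
for n in("scene","wrist"):
  c=bot.capture(n);cv2.imwrite(f"pics/{n}18.png",c["image"][:,:,::-1])
  if n=="scene":cv2.imwrite("pics/s18.png",cv2.resize(c["image"][225:310,220:310,::-1],None,fx=7,fy=7,interpolation=2))
for i in range(6): bot.capture("wrist")
E
python3 m.py top18
```

```text
head falls 95.25
pad 104.75
squeeze by head 12.450000000000006 by gap 13.100000000000001
18.3 [0.56133906 0.16335175 0.14410929] [-1.09845751  0.22140129  8.79709905]
```

View pics/s18.png

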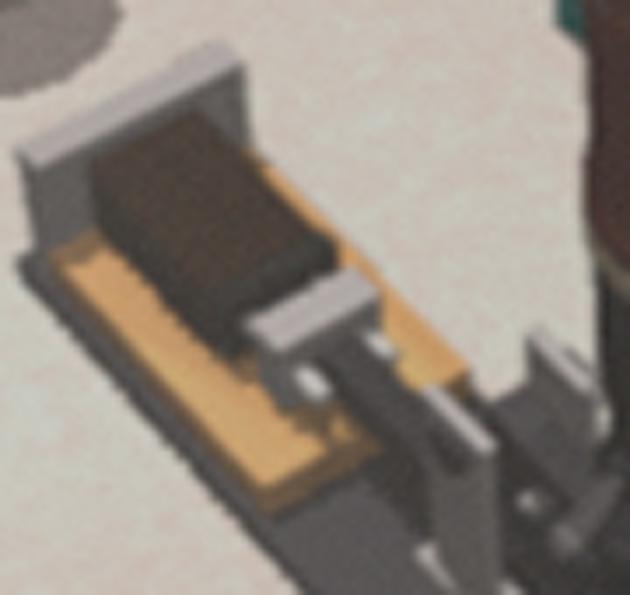

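View pics/scene18.png

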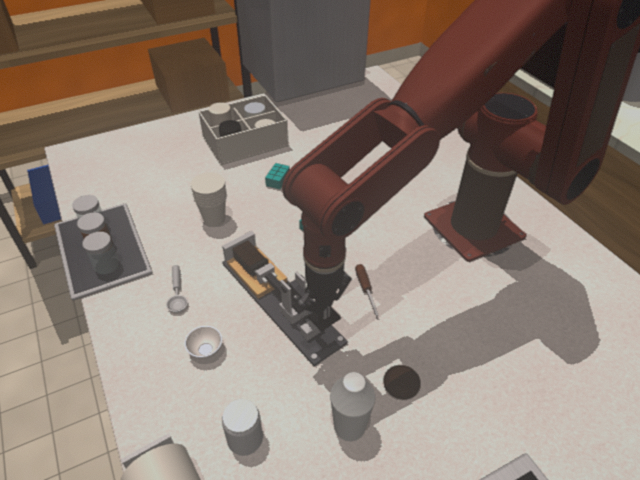

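View pics/wrist18.png

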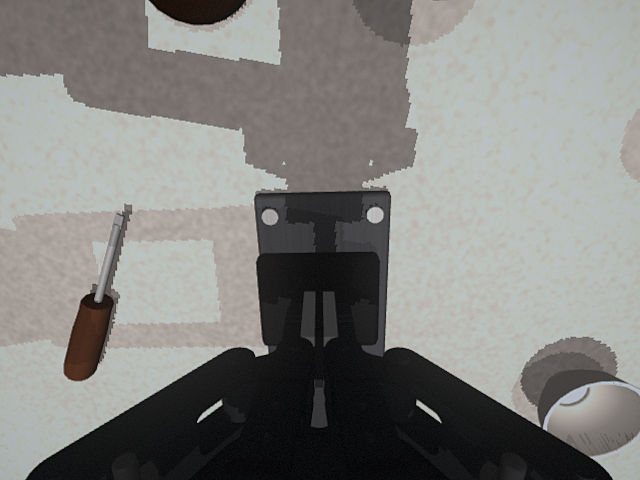

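The brick sits against the fence, the hold hasn't moved for 0.45 s, and the bystanders visible in these views are where they started. Handing in.

```bash
python3 -c "
from station import bot
print(bot.sign_off());print(bot.state()['time'])"
```

```text
the job is handed in; nothing more can be done
None
the job is handed in; nothing more can be done
```

I laid the brick flat and lengthwise on the bed, centred between pad and fence, and let go of it. Two full strokes pushed it against the fence. A third partial stroke squeezed the spring, and I handed the job in at about 18.3 s, still holding the lever down.

**Last checks:**
- **Squeeze:** the top camera reads about 12.5 mm by jaw-head travel and 13.1 mm by the rod gap, out of 24. The two differ by 0.6 mm and share roughly 1–2 mm of zero uncertainty. Half would be 12 mm.
- **Hold:** over 0.45 s of holding, the jaw and tool did not move and the press force stayed near 9 N.
- **Bystanders:** the cake, pick, shaker and cup stack look unmoved in the camera views. I checked this by eye only.

**What went wrong:** the third stroke first went too deep, to about 16–17 mm (roughly 70% of the spring's travel, not bottomed out). My first correction pressed about 1 mm further instead of easing off. I then raised the lever slowly, the jaw followed it back, and the spring settled at about half.

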